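# Slide the filter carton through the lips into the free drawer bay

## Robot

A 6-joint arm with a two-finger parallel gripper is mounted at the origin on the work surface. World frame = base frame: x ahead of the robot, y to its left, z up, the work surface at z = 0. Lengths are in m, angles in rad, forces in N, time in s.
With the tool pointing down it reaches from about 0.425 to 0.95 m from the base axis. Payload 3.5 kg.
Tool frame: the origin (TCP) lies on the centre line of the jaws, within the pads' length; the fingertips stand 14 mm ahead of it and the grasp point (between the pads) lies 5 mm behind it; z points along the fingers, y is the line along which they close (so a half turn about z gives the same grasp; the last joint's range is limited). The gripper opens to 85 mm and grips with 20 to 120 N. Pads are 22 mm wide; open, the fingers measure 114 mm over their backs; the gripper's body (76 mm by 85 mm) begins 54 mm behind the grasp point. The pads swing forward as they close: fully open they stand 13 mm farther back than shut.
Start: joints at [0.963, 0.286, 1.577, -0, 1.279, -0.15], TCP at [0.298, 0.605, 0.245] pointing down, gripper open.
Joint ranges: [-2.77, 2.77], [-0.9, 2.22], [0.21, 2.48], [-1.53, 4.67], [0.24, 2.81], [-2.84, 2.84]. Speed limits (rad/s): [2.79, 2.79, 3.14, 3.14, 3.14, 3.14].

## Interface

Orientations are given as a unit quaternion [x, y, z, w].
In Python, from workcell import manip gives the robot as it stands.
- The arm moves only by the tool send_rows, never from a script. Its argument "motion" is a list of rows, each a list of 7 numbers: the turn, a rotation vector about the tool's x, y, z in rad, then the shift along the tool's x, y, z in mm, then the closure, from -1 (fully open) to 1 (shut). In form: [[rx, ry, rz, x, y, z, claw], ...]. A call has 1 to 12 rows; each row is the pose to reach, as a shift and turn from the pose commanded when the call began, along the tool's axes at that moment; what a row does not reach only later rows make up. A row lasts 1/10 s, in which the tool goes at most 50 mm and 8.59 degrees, less where a joint would pass 70% of its speed; a pose out of reach is approached as far as the arm can. A call with a gripper value outside its range is refused whole. The fingers move at their own pace and stop on an object; "force" is the grip in N (left out, the last holds). Time passes only in rows, so rows that repeat a pose let the fingers close. It gives the time, the measured TCP pose, the force, the opening and the grip force at its end, in the units of the state.
- manip.state(): the state, without advancing time (a new reading comes with each control period).
- manip.grab_frame(name): name is "side" or "top"; returns (picture, depth): 480x640x3 uint8, red, green, blue; 480x640 float32, m along the optical axis (not along the pixel's ray), 0 where there is no reading.
- manip.calibration(name): a dict with "fx", "fy", "cx", "cy" (pixels), "position" and "orientation" of the camera in the world. Camera axes: x right, y down, z forward; pixel columns grow to the right and rows downward; lengths in m; the calibration is good to about 2 mm. A picture is of the moment at which its call begins. calibration takes no time and is no camera call.
- manip.job_done(): hands the job in; it is judged then, once.
The state is a dict: "time": time; "joint_pos": joint angles; "joint_vel": joint speeds; "tau": joint torques, N m; "tool_pos": TCP position; "ee_rot": TCP orientation; "contact_force": force on the tool from outside, world axes, zero at the start; "moment": the same for the moment, N m; "finger_gap": opening from 0.0 (shut) to 1.0 (fully open); "grip_force": force on a finger pad.
Only numpy, scipy, OpenCV 4.12 (cv2) and the standard library are available. Lean on these libraries where they do the work, as an engineer would, in place of code of your own. Each camera call takes 0.05 s, during which the arm holds its last target. There are 200 camera calls.

## Task

A parts drawer lies on the bench with a white filter carton loose in its front compartment. With the fingertips, push that carton along the drawer floor, without picking it up or tipping it, through the narrow gap between the lips of whichever of the two bays behind it is free, until it sits square and fully home against the drawer's rear wall. Leave the yellow carton and the other filters where they are.

Things in the scene. Friction and masses are not known exactly. Their poses are not given: they have to be found in the camera images.
- drawer: grey-blue steel parts drawer, fixed, blue front panel towards the robot. Origin on the bench under its middle; x points from front panel to rear wall, y left, z up. Floor top at z = 6 mm. Inside: x = -175 (front panel, 72 mm high) to +175 mm (rear wall, 60 high). Partitions 61 mm high, 3 mm thick, at y = -201 and +201 bound the front compartment, which runs from the front panel to the lips at x = 50 mm
- gap_left (a point): middle of the gap into the left (+y) bay, on the drawer floor: 52 mm behind the drawer's origin, 66 mm to the left. The gap is 104 mm wide, between the edges of two upright steel lips (4 mm thick along x, tops 61 mm above the bench). Behind the lips the bay is 130 mm wide and 121 mm deep up to the rear wall; a middle partition at y = 0 parts the two bays
- gap_right (a point): the same point of the gap into the right (-y) bay, 66 mm to the right of the drawer's middle; same sizes. The lip between the two gaps is 28 mm wide
- white_carton: white filter carton with a blue band round it, 110 mm along its own x, 96 mm along its own y, 50 mm tall, 0.3 to 0.65 kg, loose on the drawer floor in the front compartment, with its x axis turned at most 0.35 rad from the drawer's; origin at the centre of its underside. It slides with friction and stays where it is left
- yellow_carton: yellow carton with a brown band, same size as the white one and lying the same way round, loose; it already fills one of the two bays, the other one is free (a flat green stock card lies on the free bay's floor, it does not hinder sliding); origin at the centre of its underside
- bay_left (a point): where the centre of the white carton's underside is when it is home in the left (+y) bay: on the drawer floor, 120 mm behind the drawer's origin and 66 mm to the left, carton touching the rear wall
- bay_right (a point): the same point of the right (-y) bay, 66 mm to the right of the drawer's middle
- can_left: steel filter can 52 mm across and 60 mm tall, standing in the front compartment near its front left corner; loose bystander to be left where it stands; origin at the centre of its underside
- can_right: steel filter can 52 mm across and 60 mm tall, standing in the front compartment near its front right corner; loose bystander to be left where it stands; origin at the centre of its underside
- can_rear_left: steel filter can 52 mm across and 60 mm tall, standing in the pocket left of the left bay; loose bystander to be left where it stands; origin at the centre of its underside
- can_rear_right: steel filter can 52 mm across and 60 mm tall, standing in the pocket right of the right bay; loose bystander to be left where it stands; origin at the centre of its underside
- pleated_element: orange pleated filter element with black end caps, 175 mm long and 66 mm across, lying along the drawer's x in the left column; loose bystander; origin under its middle
- perforated_element: dark perforated filter element, 175 mm long and 66 mm across, lying along the drawer's x in the right column; loose bystander; origin under its middle
Things that resemble listed ones, but are neither listed nor needed, are in the scene too. Of the things shaped like the white_carton, the white one is meant.

How it is judged:
By the outcome, as a careful person would: the job done as asked, in the order asked, and still so for the second after the job is handed in, with the robot touching nothing.
It also fails if it takes over 72 s, if anything falls off the work surface, if the arm or the gripper's body presses on something with over 40 N, if the wrist force passes 120 N, or if a joint passes its speed limit or range.

## Working session

There is one attempt and no reset: what is moved stays moved. The work goes in short steps, Python scripts to look and compute and a tool call to move; the robot and the scene stay as the last step left them, time stands still between calls to the robot, and variables do not carry over. Pictures are saved under pics/ and viewed, at most 10 in all, crops included, and the job is handed in when it is done.

Besides the shell and the picture viewer there is one more tool, called after "Call:" as name(argument=value, ...), one argument or row to a line, values as JSON. send_rows: Moves the arm, as the interface text tells. Its arguments: {"type":"object","properties":{"motion":{"type":"array","items":{"type":"array","items":{"type":"number"}}},"force":{"type":"number"}},"required":["motion"]}

```bash
mkdir -p pics
cat > h.py <<'E'
import numpy as np, cv2
from workcell import manip
from scipy.spatial.transform import Rotation as R
def grab(n,f=None):
    im,d=manip.grab_frame(n)
    if f: cv2.imwrite('pics/'+f,im[:,:,::-1])
    return im,d
def cal(n):
    c=manip.calibration(n); return c,R.from_quat(c['orientation']).as_matrix(),np.array(c['position'])
def cloud(n,d):
    c,M,p=cal(n); v,u=np.indices(d.shape)
    P=np.stack([(u-c['cx'])/c['fx']*d,(v-c['cy'])/c['fy']*d,d],-1)
    return P@M.T+p
def ray(n,uv,z):
    c,M,p=cal(n); uv=np.atleast_2d(uv).astype(float)
    r=np.c_[(uv[:,0]-c['cx'])/c['fx'],(uv[:,1]-c['cy'])/c['fy'],np.ones(len(uv))]@M.T
    return p+r*((z-p[2])/r[:,2])[:,None]
E
python3 - <<'E'
from h import *
for n in('top','side'):
    im,d=grab(n,n+'0.png'); print(n,manip.calibration(n))
print(manip.state())
E
```

```text
top {'fx': 444.1854605669184, 'fy': 444.1854605669184, 'cx': 317.7332267898453, 'cy': 246.70236730770065, 'position': array([ 0.39583006, -0.07592692,  1.01713452]), 'orientation': array([-0.7038705 ,  0.70915934, -0.02623668,  0.03116077])}
side {'fx': 549.8960006727804, 'fy': 549.8960006727804, 'cx': 323.63466833621084, 'cy': 249.63995198184782, 'position': array([ 0.0200048 , -0.99148234,  1.00384678]), 'orientation': array([ 0.89453532, -0.20074652,  0.09012329, -0.38908251])}
{'time': 0.1, 'joint_pos': array([ 9.63004150e-01,  2.87095230e-01,  1.57805789e+00,  3.96697497e-06,
        1.27858767e+00, -1.50021479e-01]), 'joint_vel': array([ 0.00080123, -0.00024821, -0.00373949,  0.00186946, -0.00026583,
        0.0001265 ]), 'tau': array([ 1.75302798e-04, -4.07292902e+01, -2.93699831e+01, -1.85332256e-04,
        3.41123639e-03,  1.15481231e-05]), 'tool_pos': array([0.29797114, 0.60503411, 0.24405858]), 'ee_rot': array([ 2.26892511e-01,  9.73919214e-01, -9.97182872e-04, -3.99067837e-04]), 'contact_force': array([-0.07459015,  1.06835103,  0.07728672]), 'moment': array([-0.00916566, -0.00718401,  0.00757555]), 'grip_force': 0.0, 'finger_gap': 1.0018138046781564}
```

View pics/top0.png

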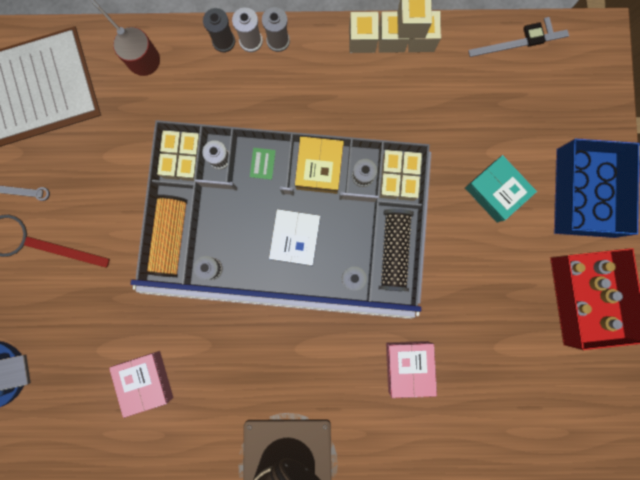

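View pics/side0.png

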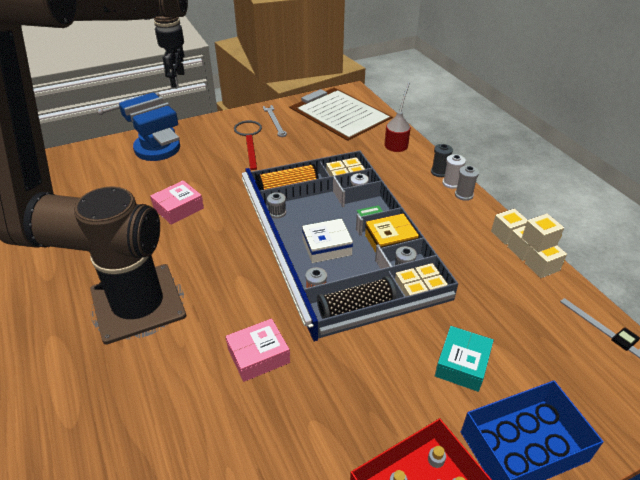

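The top view shows the white carton at (295,237). The green card at (262,163) marks the free left bay, and the yellow carton at (320,163) fills the right bay. Possible confusions are yellow (320,163), pink (140,384) and (412,370), and teal (502,188). The description picks the white one at (295,237), which is at (328,237) in the side view.

```bash
cat >> h.py <<'E'
def carton(n,im,lo,hi,z=.056,win=None):
    hsv=cv2.cvtColor(im,cv2.COLOR_RGB2HSV); m=cv2.inRange(hsv,lo,hi)
    if win:
        w=np.zeros_like(m); w[win[1]:win[3],win[0]:win[2]]=255; m&=w
    m=cv2.morphologyEx(m,cv2.MORPH_CLOSE,np.ones((9,9)))
    c=max(cv2.findContours(m,0,1)[0],key=cv2.contourArea)[:,0]
    return c
def rect(P):
    (cx,cy),(w,h),a=cv2.minAreaRect((P[:,:2]*1000).astype(np.float32))
    return cx,cy,w,h,a
E
python3 - <<'E'
from h import *
im,d=grab('top'); C=cloud('top',d)
w=carton('top',im,(0,0,165),(180,60,255),win=(250,195,340,280)); print('white',rect(ray('top',w,.056)))
y=carton('top',im,(15,120,100),(35,255,255),win=(285,130,350,195)); print('yel',rect(ray('top',y,.056)))
g=carton('top',im,(45,80,50),(80,255,255),win=(240,140,285,185)); print('green',rect(ray('top',g,.006)))
print('z white,yellow,floor',[np.median(C[b-3:b+3,a-3:a+3,2]) for a,b in((285,230),(312,150),(230,230),(262,163))])
hsv=cv2.cvtColor(im,cv2.COLOR_RGB2HSV); b=cv2.inRange(hsv,(112,120,40),(130,255,255)); b[:270]=0;b[330:]=0;b[:,:125]=0;b[:,430:]=0
vs,us=np.nonzero(b); 
top=np.array([(u,vs[us==u].min()) for u in np.unique(us)]); P=ray('top',top,.072)
print('panel back edge ends',P[[0,5,-5,-1],:2]); vx=cv2.fitLine(P[5:-5,:2].astype(np.float32),cv2.DIST_HUBER,0,.01,.01).ravel(); print(vx,np.arctan2(-vx[0],vx[1]))
# side
ims,ds=grab('side'); ws=carton('side',ims,(0,0,150),(180,60,255),win=(295,205,360,265)); print('white side',rect(ray('side',ws,.056)),cv2.boundingRect(ws))
print(np.median(cloud('side',ds)[225:245,315:335,2]))
A=cv2.resize(im[110:320,125:435],None,fx=2.5,fy=2.5,interpolation=cv2.INTER_CUBIC); cv2.imwrite('pics/crop1.png',A[:,:,::-1])
E
```

```text
white (495.81060791015625, -18.697437286376953, 97.39517974853516, 110.7962875366211, 80.9597396850586)
yel (659.9700317382812, -72.74185180664062, 98.3162841796875, 113.19184875488281, 83.40574645996094)
green (673.9196166992188, 58.61252212524414, 49.7689323425293, 67.8298110961914, 83.05013275146484)
z white,yellow,floor [np.float64(0.05660778204478423), np.float64(0.05585272978282613), np.float64(0.006950711866388848), np.float64(0.007678435665936512)]
panel back edge ends [[ 0.400494    0.32609063]
 [ 0.40253872  0.3154761 ]
 [ 0.34572283 -0.27381202]
 [ 0.34357341 -0.28217901]]
[0.097719   0.99521405 0.37377316 0.02100564] -0.09787519
white side (496.4364013671875, -20.256141662597656, 100.82830047607422, 111.8640365600586, 81.07965087890625) (302, 219, 51, 31)
0.05762002278014711
```

View pics/crop1.png

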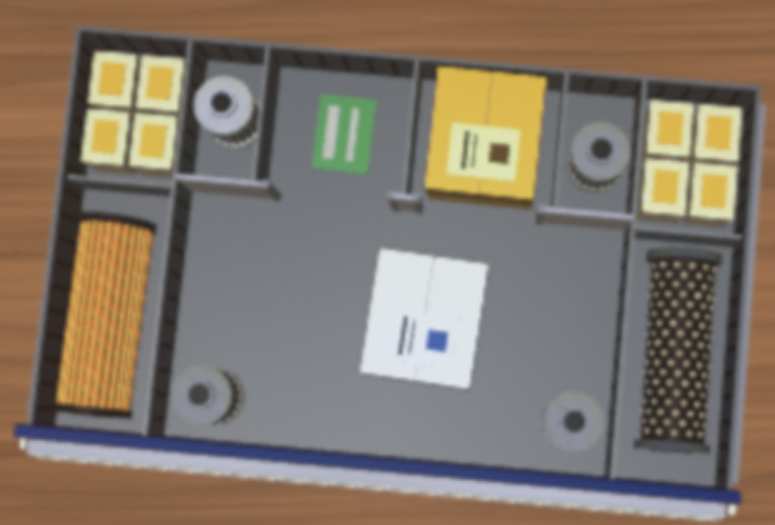

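The crop confirms it: white carton at crop (425,318), left bay open with green card at (343,133), and lip edges near (272,187), (390,198), (420,200) and (540,212). Next I measure the lip edges and get the drawer frame.

```bash
cat >> h.py <<'E'
YAW=-.098; X=np.array([np.cos(YAW),np.sin(YAW)]); Y=np.array([-X[1],X[0]])
E
python3 - <<'E'
from h import *
im,d=grab('top'); C=cloud('top',d)
S=C[...,:2]@X; T=C[...,:2]@Y
raised=(C[...,2]>.045)&(C[...,2]<.08)
x0=.545
m=raised&(abs(S-x0-.052)<.006)
t=np.sort(T[m]); 
# lips: runs of t
gaps=np.nonzero(np.diff(t)>.02)[0]; print('lip run edges',[(round(t[i],4),round(t[i+1],4)) for i in gaps],t[0],t[-1])
r=raised&(T>-.2+.045)&(T<.2+.045)&(S>x0+.16)&(S<x0+.2); print('rear wall s',np.percentile(S[r],[2,50,98])-x0)
m2=raised&(S>x0+.06)&(S<x0+.16)&(abs(T-.045)<.03); print('mid part t',np.percentile(T[m2],[5,50,95]))
for a in((270,186),(390,198),(420,200),(540,212)):
    p=ray('top',(125+a[0]/2.5,110+a[1]/2.5),.061)[0,:2]; print(a,p@X-x0,p@Y)
print('white',np.array([.4958,-.0187])@X-x0,np.array([.4958,-.0187])@Y,'yel',np.array([.660,-.0727])@X-x0,np.array([.660,-.0727])@Y)
for k,(u,v) in dict(cl=(206,267),cr=(354,278)).items(): p=ray('top',(u,v),.066)[0,:2]; print(k,p@X-x0,p@Y)
E
```

```text
lip run edges [(np.float64(-0.6908), np.float64(-0.5601)), (np.float64(-0.5549), np.float64(-0.4486)), (np.float64(-0.3974), np.float64(-0.2444)), (np.float64(-0.0603), np.float64(0.0444)), (np.float64(0.0714), np.float64(0.1757))] -0.6967541394274224 0.3622236020668021
rear wall s [0.16072143 0.17758648 0.18180471]
mid part t [0.01645368 0.03002902 0.05839017]
(270, 186) 0.052677063039377026 0.17416012204363945
(390, 198) 0.05144640136429035 0.06846392112570673
(420, 200) 0.05202070600335129 0.042179775905370906
(540, 212) 0.05079364419819021 -0.06308009482108523
white -0.049749258724451295 0.0299003890613396 yel 0.1189464170658251 -0.007774655326981295
cl -0.13228766443735562 0.21173297905495103
cr -0.12699676951366068 -0.10613157256702976
```

```bash
cat >> h.py <<'E'
S0,T0=.545,.0573
def go(s,t,z,ang):
    """drawer-frame mm target, tool y angle rel. to drawer x -> shift in tool axes"""
    st=manip.state(); M=R.from_quat(st['ee_rot']); xy=X*(S0+s/1e3)+Y*(T0+t/1e3)
    a=ang+YAW; y=[np.cos(a),np.sin(a),0]; G=R.from_matrix(np.array([np.cross(y,[0,0,-1]),y,[0,0,-1]]).T)
    print('rotvec',(M.inv()*G).as_rotvec().round(4),'shift',(M.inv().apply(np.r_[xy,z/1e3]-st['tool_pos'])*1e3).round(1),'r',np.hypot(*xy).round(3))
def where():
    st=manip.state(); p=st['tool_pos']; M=R.from_quat(st['ee_rot']).as_matrix()
    print('t',st['time'],'TCP s,t,z',(p[:2]@X-S0)*1e3,(p[:2]@Y-T0)*1e3,p[2]*1e3,'yaw',np.arctan2(M[1,1],M[0,1])-YAW,'z',M[:,2].round(3),'F',st['contact_force'].round(1),'gap',st['finger_gap'])
def white():
    im,d=grab('top'); c=carton('top',im,(0,0,165),(180,60,255),win=(215,120,345,290)); r=rect(ray('top',c,.056)); p=np.array(r[:2])/1e3
    print('white s,t',(p@X-S0)*1e3,(p@Y-T0)*1e3,r[2:],'yaw rel',np.deg2rad(r[4] if r[2]>r[3] else r[4]-90)-YAW); return im
E
python3 -c "
from h import *
go(-50,-102,150,0)"
```

```text
rotvec [-1.100e-03  6.000e-04  1.211e+00] shift [-479.1 -542.2   95.2] r 0.497
```

Call:
send_rows(
  motion=[
    [0,0,0.6,-240,-271,48,-0.2],
    [0,0,0.6,-240,-271,48,-0.2],
    [0,0,0.6,-240,-271,48,-0.2],
    [0,0,0.6,-240,-271,48,-0.2],
    [0,0,1.211,-479,-542,95,-0.2],
    [0,0,1.211,-479,-542,95,-0.2],
    [0,0,1.211,-479,-542,95,-0.2],
    [0,0,1.211,-479,-542,95,-0.2],
    [0,0,1.211,-479,-542,95,-0.2],
    [0,0,1.211,-479,-542,95,-0.2],
    [0,0,1.211,-479,-542,95,-0.2],
    [0,0,1.211,-479,-542,95,-0.2],
  ],
)

```text
time: 1.45
tool_pos: [0.4549, 0.0295, 0.1672]
ee_rot: [0.741, 0.672, 0.0, 0.0]
contact_force: [0.2, 0.5, 0.7]
finger_gap: 0.598
grip_force: 0.0
```

```bash
python3 -c "
from h import *
where();go(-50,-102,32,0)"
```

```text
t 1.45 TCP s,t,z -95.18755252211925 16.60327412178387 167.2469210819259 yaw -7.675632012993372e-05 z [ 0.001 -0.    -1.   ] F [0.2 0.5 0.7] gap 0.59829188427543
rotvec [ 0.0012 -0.     -0.0001] shift [-118.6   45.   135.3] r 0.497
```

Call:
send_rows(
  motion=[
    [0,0,0,-50,19,0,-0.2],
    [0,0,0,-100,38,30,-0.2],
    [0,0,0,-118,45,60,-0.2],
    [0,0,0,-118,45,60,-0.2],
    [0,0,0,-118,45,60,-0.2],
  ],
)

```text
time: 1.95
tool_pos: [0.4872, -0.0906, 0.106]
ee_rot: [0.742, 0.671, -0.001, -0.001]
contact_force: [-0.3, 0.7, -0.5]
finger_gap: 0.6
grip_force: 0.0
```

Run:
```python
from h import *
where();go(-50,-102,32,0);im=white()
cv2.imwrite('pics/a.png',cv2.resize(im[110:320,125:435],None,fx=2.5,fy=2.5)[:,:,::-1])
```

```text
t 1.95 TCP s,t,z -51.27613057036656 -99.76348977490795 106.03572248792533 yaw -0.001891529945875381 z [-0.003  0.001 -1.   ] F [-0.3  0.7 -0.5] gap 0.6000501012673504
rotvec [-0.0029 -0.0012 -0.0019] shift [-2.3  1.5 74. ] r 0.497
white s,t 101.18664604717242 -65.5737379015287 (56.43705368041992, 42.05149459838867, 83.01237487792969) yaw rel 1.546839261519699
```

View pics/a.png

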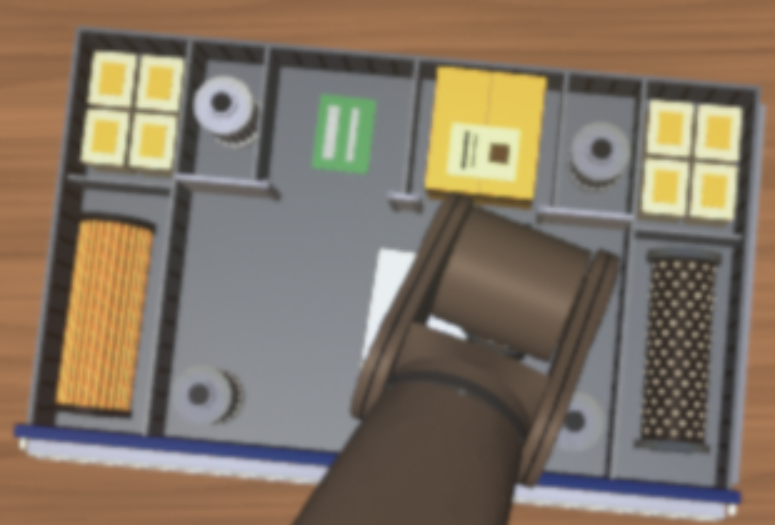

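The picture shows the arm above the floor just right of the carton, with the can clear. I'll descend and then push left.

Call:
send_rows(
  motion=[
    [0,0,0,-1,1,40,-0.2],
    [0,0,0,-1,1,60,-0.2],
    [0,0,0,-1,1,73,-0.2],
    [0,0,0,-1,1,73,-0.2],
    [0,0,0,3,1,73,-0.2],
    [0,0,0,8,1,73,-0.2],
    [0,0,0,13,1,73,-0.2],
    [0,0,0,18,1,73,-0.2],
    [0,0,0,23,1,73,-0.2],
    [0,0,0,28,1,73,-0.2],
  ],
)

```text
time: 3.0
tool_pos: [0.4923, -0.0627, 0.0349]
ee_rot: [0.741, 0.672, 0.0, 0.001]
contact_force: [0.1, -4.7, 2.5]
finger_gap: 0.604
grip_force: 1.9
```

```bash
python3 -c "
from h import *
where();go(-50,5,32,0)"
```

```text
t 3.0 TCP s,t,z -48.89384709293842 -71.50131557932724 34.882260850127 yaw 0.00043572259639122757 z [ 0.001 -0.001 -1.   ] F [ 0.1 -4.7  2.5] gap 0.6036209659110786
rotvec [0.0014 0.001  0.0004] shift [76.5 -1.1  2.8] r 0.499
```

Call:
send_rows(
  motion=[
    [0,0,0,6,0,2,-0.2],
    [0,0,0,12,0,2,-0.2],
    [0,0,0,18,0,2,-0.2],
    [0,0,0,24,0,2,-0.2],
    [0,0,0,30,0,2,-0.2],
    [0,0,0,36,0,2,-0.2],
    [0,0,0,42,0,2,-0.2],
    [0,0,0,48,0,2,-0.2],
    [0,0,0,54,0,2,-0.2],
    [0,0,0,60,0,2,-0.2],
    [0,0,0,66,0,2,-0.2],
    [0,0,0,70,0,2,-0.2],
  ],
)

```text
time: 4.2
tool_pos: [0.4982, 0.0079, 0.0319]
ee_rot: [0.741, 0.672, -0.0, -0.0]
contact_force: [0.0, -2.0, -0.3]
finger_gap: 0.599
grip_force: 1.2
```

Run:
```python
from h import *
where()
im,_=grab('side'); cv2.imwrite('pics/b.png',cv2.resize(im[140:350,200:480],None,fx=2.5,fy=2.5)[:,:,::-1])
```

```text
t 4.2 TCP s,t,z -49.92188373018641 -0.7263829469089655 31.867090166778958 yaw 0.0003068169290848244 z [-0.001  0.    -1.   ] F [ 0.  -2.  -0.3] gap 0.5989609270135816
```

View pics/b.png

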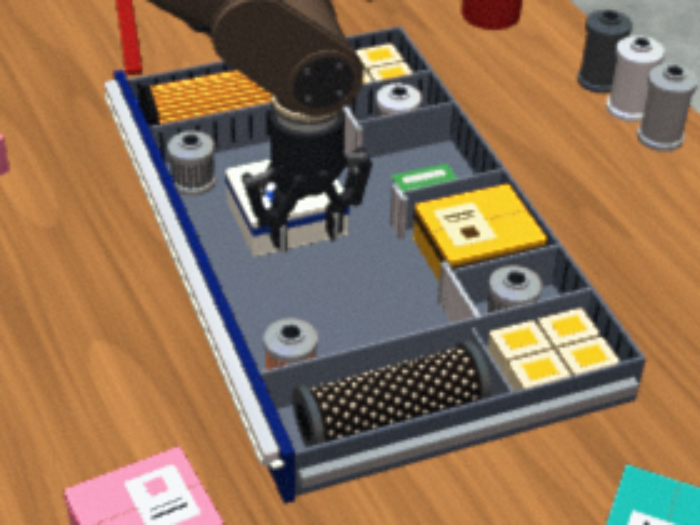

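The side crop shows two fingers flat on the carton's right face (crop ~ (300,235)). I'll finish the push, back off, lift and look.

Call:
send_rows(
  motion=[
    [0,0,0,4,0,0,-0.2],
    [0,0,0,7.5,0,0,-0.2],
    [0,0,0,7.5,0,0,-0.2],
    [0,0,0,-5,0,0,-0.2],
    [0,0,0,-25,0,0,-0.2],
    [0,0,0,-25,0,-40,-0.2],
    [0,0,0,-45,0,-90,-0.2],
    [0,0,0,-90,0,-90,-0.2],
    [0,0,0,-140,0,-90,-0.2],
    [0,0,0,-180,0,-90,-0.2],
    [0,0,0,-180,0,-90,-0.2],
  ],
)

```text
time: 5.35
tool_pos: [0.4808, -0.177, 0.1231]
ee_rot: [0.743, 0.669, 0.0, 0.001]
contact_force: [-0.1, 0.6, -0.7]
finger_gap: 0.599
grip_force: 0.0
```

Run:
```python
from h import *
where(); im=white()
```

```text
t 5.35 TCP s,t,z -49.178884098725895 -186.36684912841153 123.13863775622877 yaw -0.006144543987751494 z [ 0.002 -0.002 -1.   ] F [-0.1  0.6 -0.7] gap 0.598695192740842
white s,t -53.413127258944535 68.13286641858501 (98.23934173583984, 112.41836547851562, 84.38062286376953) yaw rel -7.66329385116088e-05
```

Square, but about 2 mm too far left of the gap's middle, so I'll nudge it back from the left side.

```bash
python3 -c "
from h import *
go(-53,141,123,0);go(-53,141,33,0)"
```

```text
rotvec [ 0.001  0.    -0.005] shift [325.1  -5.   -0.4] r 0.53
rotvec [ 0.001  0.    -0.005] shift [325.1  -5.1  89.6] r 0.53
```

Call:
send_rows(
  motion=[
    [0,0,0,45,-4,0,-0.2],
    [0,0,0,95,-4,0,-0.2],
    [0,0,0,145,-4,0,-0.2],
    [0,0,0,190,-4,0,-0.2],
    [0,0,0,235,-4,0,-0.2],
    [0,0,0,280,-4,0,-0.2],
    [0,0,0,310,-4,0,-0.2],
    [0,0,0,326,-4,0,-0.2],
    [0,0,0,326,-4,0,-0.2],
    [0,0,0,326,-4,0,-0.2],
  ],
)

```text
time: 6.4
tool_pos: [0.5081, 0.1533, 0.1218]
ee_rot: [0.74, 0.672, -0.0, -0.0]
contact_force: [0.3, 0.3, -0.3]
finger_gap: 0.595
grip_force: 0.0
```

```bash
python3 -c "
from h import *
where();go(-53,141,33,0)"
```

```text
t 6.4 TCP s,t,z -54.307444758522 145.02381351955765 121.84153300482997 yaw 0.001719819312631335 z [-0.001 -0.    -1.   ] F [ 0.3  0.3 -0.3] gap 0.594524121251924
rotvec [-0.0008  0.0002  0.0017] shift [-4.   1.4 88.8] r 0.53
```

Call:
send_rows(
  motion=[
    [0,0,0,0,1,45,-0.2],
    [0,0,0,0,1,75,-0.2],
    [0,0,0,0,1,89,-0.2],
    [0,0,0,0,1,89,-0.2],
    [0,0,0,-5,1,89,-0.2],
    [0,0,0,-10,1,89,-0.2],
    [0,0,0,-14,1,89,-0.2],
    [0,0,0,-17,1,89,-0.2],
    [0,0,0,-17,1,89,-0.2],
  ],
)

```text
time: 7.3
tool_pos: [0.5082, 0.1353, 0.0334]
ee_rot: [0.741, 0.671, 0.0, 0.0]
contact_force: [-0.7, -0.5, -0.1]
finger_gap: 0.599
grip_force: 0.0
```

```bash
python3 -c "
from h import *
where()"
```

```text
t 7.3 TCP s,t,z -52.493183757693075 127.08821580944982 33.36500671548247 yaw -0.0007013947901681472 z [ 0. -0. -1.] F [-0.7 -0.5 -0.1] gap 0.5988496766149269
```

Call:
send_rows(
  motion=[
    [0,0,0,-2,0,0,-0.2],
    [0,0,0,-4.5,0,0,-0.2],
    [0,0,0,-4.5,0,0,-0.2],
    [0,0,0,5,0,0,-0.2],
    [0,0,0,14,0,0,-0.2],
    [0,0,0,14,0,-45,-0.2],
    [0,0,0,35,0,-90,-0.2],
    [0,0,0,80,0,-90,-0.2],
    [0,0,0,130,0,-90,-0.2],
    [0,0,0,160,0,-90,-0.2],
    [0,0,0,160,0,-90,-0.2],
  ],
)

```text
time: 8.4
tool_pos: [0.5236, 0.2991, 0.1234]
ee_rot: [0.739, 0.673, 0.001, 0.0]
contact_force: [0.0, -0.5, -0.9]
finger_gap: 0.603
grip_force: 0.0
```

Run:
```python
from h import *
where(); im=white(); go(-126,65,130,np.pi/2)
```

```text
t 8.4 TCP s,t,z -53.22248020026099 291.62762700849566 123.43326223253062 yaw 0.0050610659667747054 z [ 0.001  0.001 -1.   ] F [ 0.  -0.5 -0.9] gap 0.602525924812745
white s,t -53.988852711259526 66.38335723518269 (97.27931213378906, 111.09584045410156, 84.5240478515625) yaw rel 0.002426605328108372
rotvec [-3.0000e-04  3.0000e-04 -1.5668e+00] shift [-224.4  -73.6   -7. ] r 0.436
```

Call:
send_rows(
  motion=[
    [0,0,-0.14,-40,-10,0,-0.2],
    [0,0,-0.28,-80,-20,0,-0.2],
    [0,0,-0.42,-120,-35,0,-0.2],
    [0,0,-0.56,-160,-50,0,-0.2],
    [0,0,-0.7,-200,-65,0,-0.2],
    [0,0,-0.84,-225,-74,0,-0.2],
    [0,0,-0.98,-225,-74,0,-0.2],
    [0,0,-1.12,-225,-74,0,-0.2],
    [0,0,-1.26,-225,-74,0,-0.2],
    [0,0,-1.4,-225,-74,0,-0.2],
    [0,0,-1.54,-225,-74,0,-0.2],
    [0,0,-1.567,-225,-74,0,-0.2],
  ],
)

```text
time: 9.65
tool_pos: [0.4275, 0.0777, 0.1228]
ee_rot: [0.051, 0.999, -0.0, -0.0]
contact_force: [0.0, 0.1, -0.1]
finger_gap: 0.603
grip_force: 0.0
```

Call:
send_rows(
  motion=[
    [0,0,0,0,0,0,-0.2],
    [0,0,0,0,0,0,-0.2],
  ],
)

```text
time: 9.85
tool_pos: [0.4279, 0.0781, 0.123]
ee_rot: [0.052, 0.999, -0.0, -0.0]
contact_force: [0.9, 0.0, 0.4]
finger_gap: 0.6
grip_force: 0.0
```

Run:
```python
from h import *
where(); go(-128,64.5,32,np.pi/2)
```

```text
t 9.85 TCP s,t,z -126.74806333538325 62.28930091223329 123.03378474190623 yaw 1.5646230857763088 z [-0. -0. -1.] F [0.9 0.  0.4] gap 0.5999899555821869
rotvec [-0.0002 -0.0002 -0.0062] shift [ 1.2  2.2 91. ] r 0.434
```

Call:
send_rows(
  motion=[
    [0,0,-0.005,1,2,45,-0.2],
    [0,0,-0.005,1,2,80,-0.2],
    [0,0,-0.005,1,2,91,-0.2],
    [0,0,-0.005,1,2,91,-0.2],
    [0,0,-0.005,-4,2,91,-0.2],
    [0,0,-0.005,-9,2,91,-0.2],
    [0,0,-0.005,-14,2,91,-0.2],
    [0,0,-0.005,-19,2,91,-0.2],
    [0,0,-0.005,-24,2,91,-0.2],
  ],
)

```text
time: 10.75
tool_pos: [0.4526, 0.0779, 0.0326]
ee_rot: [0.048, 0.999, 0.0, -0.0]
contact_force: [-3.8, -0.2, 1.5]
finger_gap: 0.6
grip_force: 2.0
```

Run:
```python
from h import *
where(); go(-55,64.5,32,np.pi/2)
```

```text
t 10.75 TCP s,t,z -102.1574749659685 64.5628323453902 32.62497272976245 yaw 1.5720792272505517 z [-0.  0. -1.] F [-3.8 -0.2  1.5] gap 0.6004779704951178
rotvec [ 0.     -0.0001  0.0013] shift [-47.2  -0.1   0.6] r 0.505
```

Call:
send_rows(
  motion=[
    [0,0,0,-6,0,0,-0.2],
    [0,0,0,-12,0,0,-0.2],
    [0,0,0,-18,0,0,-0.2],
    [0,0,0,-23,0,0,-0.2],
    [0,0,0,-23,0,0,-0.2],
  ],
)

```text
time: 11.25
tool_pos: [0.4767, 0.0755, 0.0323]
ee_rot: [0.048, 0.999, -0.0, 0.001]
contact_force: [-0.5, -0.6, 0.4]
finger_gap: 0.596
grip_force: 0.0
```

Run:
```python
from h import *
where()
im,_=grab('top','c.png'); a=cv2.resize(im[130:270,190:340],None,fx=4,fy=4,interpolation=cv2.INTER_CUBIC); cv2.imwrite('pics/c.png',a[:,:,::-1])
```

```text
t 11.25 TCP s,t,z -77.9955264979481 64.44717258028057 32.28146679306214 yaw 1.571806797922545 z [ 0.003 -0.    -1.   ] F [-0.5 -0.6  0.4] gap 0.5962931898244127
```

View pics/c.png

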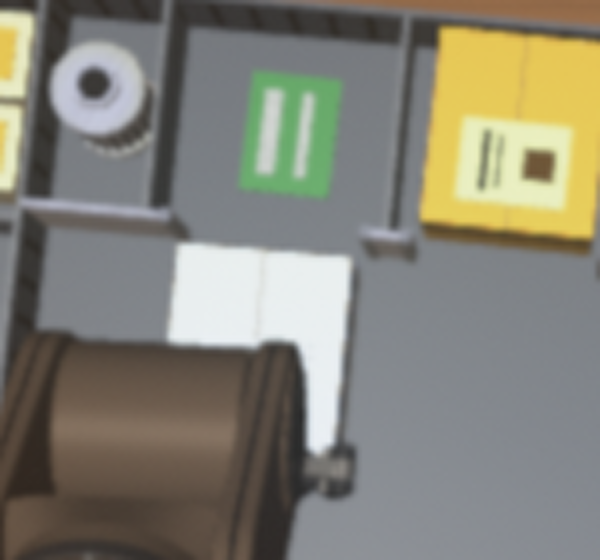

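The picture shows carton edges at crop x of about 177 and 354 extrapolated to the lips, and lip edges at about 172 and 362. That puts it about 1.5 mm left of centre, so I'll drift right while pushing through.

Call:
send_rows(
  motion=[
    [0,0,0,-3,-0.5,0,-0.2],
    [0,0,0,-6,-1.2,0,-0.2],
    [0,0,0,-10,-1.6,0,-0.2],
    [0,0,0,-15,-1.6,0,-0.2],
    [0,0,0,-20,-1.6,0,-0.2],
    [0,0,0,-25,-1.6,0,-0.2],
  ],
)

```text
time: 11.9
tool_pos: [0.5003, 0.0715, 0.0319]
ee_rot: [0.048, 0.999, -0.0, -0.0]
contact_force: [-2.9, -0.1, -0.0]
finger_gap: 0.595
grip_force: 1.1
```

Run:
```python
from h import *
where(); go(54,63,32,np.pi/2)
im,_=grab('top'); a=cv2.resize(im[120:260,190:340],None,fx=4,fy=4,interpolation=cv2.INTER_CUBIC); cv2.imwrite('pics/d.png',a[:,:,::-1])
```

```text
t 11.9 TCP s,t,z -54.120322853768386 62.84541526862017 31.91744313143217 yaw 1.5718871841200566 z [-0. -0. -1.] F [-2.9 -0.1 -0. ] gap 0.594923216890025
rotvec [-0.0001 -0.      0.0011] shift [-1.081e+02  0.000e+00 -1.000e-01] r 0.611
```

View pics/d.png

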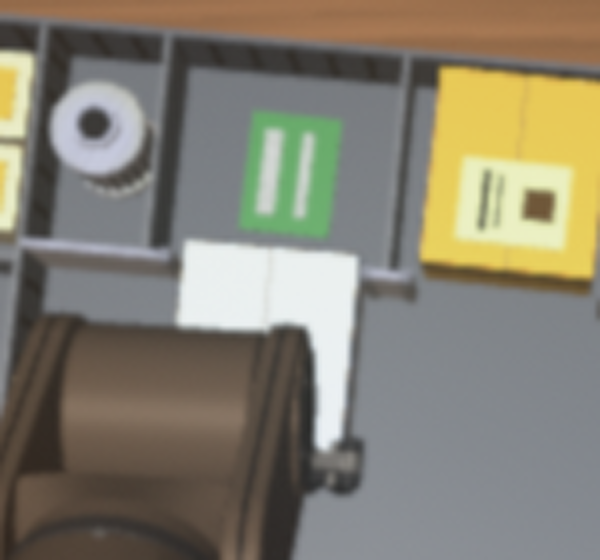

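The carton's rear is in the gap with clearance both sides: lips at about (178,255) and (364,272), carton edges at 183 and 357. Pushing on.

Call:
send_rows(
  motion=[
    [0,0,0.001,-6,0,0,-0.2],
    [0,0,0.001,-12,0,0,-0.2],
    [0,0,0.001,-18,0,0,-0.2],
    [0,0,0.001,-24,0,0,-0.2],
    [0,0,0.001,-30,0,0,-0.2],
    [0,0,0.001,-36,0,0,-0.2],
    [0,0,0.001,-42,0,0,-0.2],
    [0,0,0.001,-48,0,0,-0.2],
    [0,0,0.001,-54,0,0,-0.2],
    [0,0,0.001,-60,0,0,-0.2],
  ],
)

```text
time: 12.95
tool_pos: [0.5601, 0.0658, 0.0321]
ee_rot: [0.049, 0.999, -0.0, 0.0]
contact_force: [-1.1, -0.1, -2.2]
finger_gap: 0.602
grip_force: 0.9
```

Run:
```python
from h import *
where(); go(54,63,32,np.pi/2)
```

```text
t 12.95 TCP s,t,z 5.970001365325661 62.99760767841436 32.1333090592702 yaw 1.5709319797204595 z [ 0. -0. -1.] F [-1.1 -0.1 -2.2] gap 0.6023392264158989
rotvec [-0.      0.      0.0001] shift [-48.   -0.    0.1] r 0.611
```

Call:
send_rows(
  motion=[
    [0,0,0,-6,0,0,-0.2],
    [0,0,0,-12,0,0,-0.2],
    [0,0,0,-18,0,0,-0.2],
    [0,0,0,-24,0,0,-0.2],
    [0,0,0,-30,0,0,-0.2],
    [0,0,0,-35,0,0,-0.2],
    [0,0,0,-39,0,0,-0.2],
    [0,0,0,-42,0,0,-0.2],
    [0,0,0,-44,0,0,-0.2],
  ],
)

```text
time: 13.85
tool_pos: [0.6036, 0.0616, 0.0323]
ee_rot: [0.049, 0.999, -0.0, -0.0]
contact_force: [-2.4, 0.8, 0.7]
finger_gap: 0.598
grip_force: 1.4
```

Call:
send_rows(
  motion=[
    [0,0,0,-1,0,0,-0.2],
    [0,0,0,-2,0,0,-0.2],
    [0,0,0,-2,0,0,-0.2],
  ],
)

```text
time: 14.15
tool_pos: [0.6055, 0.0614, 0.0323]
ee_rot: [0.049, 0.999, -0.0, 0.0]
contact_force: [-2.7, -0.5, 0.3]
finger_gap: 0.599
grip_force: 1.0
```

Run:
```python
from h import *
where()
```

```text
t 14.15 TCP s,t,z 51.61751741372489 63.0619800160869 32.27568222168421 yaw 1.5710797886192878 z [ 0. -0. -1.] F [-2.7 -0.5  0.3] gap 0.5985455137802164
```

No wall contact yet; advance in 1 mm steps.

Call:
send_rows(
  motion=[
    [0,0,0,-1,0,0,-0.2],
    [0,0,0,-2,0,0,-0.2],
    [0,0,0,-2,0,0,-0.2],
  ],
)

```text
time: 14.45
tool_pos: [0.6076, 0.0612, 0.0323]
ee_rot: [0.049, 0.999, -0.0, 0.0]
contact_force: [-2.3, -0.1, 0.8]
finger_gap: 0.599
grip_force: 1.2
```

Call:
send_rows(
  motion=[
    [0,0,0,-0.5,0,0,-0.2],
    [0,0,0,-1,0,0,-0.2],
    [0,0,0,-1,0,0,-0.2],
  ],
)

```text
time: 14.75
tool_pos: [0.6085, 0.0611, 0.0323]
ee_rot: [0.049, 0.999, -0.0, 0.0]
contact_force: [-2.7, 0.0, 1.0]
finger_gap: 0.599
grip_force: 1.7
```

Call:
send_rows(
  motion=[
    [0,0,0,-0.5,0,0,-0.2],
    [0,0,0,-1,0,0,-0.2],
    [0,0,0,-1,0,0,-0.2],
  ],
)

```text
time: 15.05
tool_pos: [0.6095, 0.061, 0.0322]
ee_rot: [0.049, 0.999, 0.0, 0.0]
contact_force: [-3.6, 1.5, 2.3]
finger_gap: 0.597
grip_force: 1.8
```

Call:
send_rows(
  motion=[
    [0,0,0,-0.5,0,0,-0.2],
    [0,0,0,-1,0,0,-0.2],
    [0,0,0,-1,0,0,-0.2],
  ],
)

```text
time: 15.35
tool_pos: [0.6104, 0.0609, 0.0322]
ee_rot: [0.049, 0.999, 0.0, 0.0]
contact_force: [-2.6, -0.3, 3.0]
finger_gap: 0.598
grip_force: 1.8
```

Call:
send_rows(
  motion=[
    [0,0,0,-0.5,0,0,-0.2],
    [0,0,0,-1,0,0,-0.2],
    [0,0,0,-1,0,0,-0.2],
  ],
)

```text
time: 15.65
tool_pos: [0.6115, 0.0608, 0.0321]
ee_rot: [0.049, 0.999, -0.0, 0.0]
contact_force: [-3.0, 0.7, 2.8]
finger_gap: 0.603
grip_force: 1.7
```

Call:
send_rows(
  motion=[
    [0,0,0,-0.5,0,0,-0.2],
    [0,0,0,-1,0,0,-0.2],
    [0,0,0,-1,0,0,-0.2],
  ],
)

```text
time: 15.95
tool_pos: [0.6122, 0.0607, 0.0321]
ee_rot: [0.049, 0.999, -0.0, -0.0]
contact_force: [-4.8, -0.0, 2.9]
finger_gap: 0.602
grip_force: 2.3
```

Call:
send_rows(
  motion=[
    [0,0,0,-0.5,0,0,-0.2],
    [0,0,0,-1,0,0,-0.2],
    [0,0,0,-1,0,0,-0.2],
  ],
)

```text
time: 16.25
tool_pos: [0.6122, 0.0607, 0.0321]
ee_rot: [0.049, 0.999, -0.0, -0.002]
contact_force: [-8.5, 0.3, 7.0]
finger_gap: 0.604
grip_force: 3.9
```

Call:
send_rows(
  motion=[
    [0,0,0,-0.5,0,0,-0.2],
    [0,0,0,-1,0,0,-0.2],
    [0,0,0,-1,0,0,-0.2],
  ],
)

```text
time: 16.55
tool_pos: [0.6121, 0.0607, 0.0319]
ee_rot: [0.049, 0.999, -0.0, -0.003]
contact_force: [-10.4, 1.3, 7.6]
finger_gap: 0.602
grip_force: 5.4
```

The carton is stopped by the rear wall and the force is rising. I'll back off, lift clear and look.

Call:
send_rows(
  motion=[
    [0,0,0,3,0,0,-0.2],
    [0,0,0,10,0,0,-0.2],
    [0,0,0,30,0,0,-0.2],
    [0,0,0,50,0,0,-0.2],
    [0,0,0,50,0,-40,-0.2],
    [0,0,0,50,0,-90,-0.2],
    [0,0,0,60,-45,-110,-0.2],
    [0,0,0,60,-95,-110,-0.2],
    [0,0,0,60,-145,-110,-0.2],
    [0,0,0,60,-190,-110,-0.2],
    [0,0,0,60,-230,-110,-0.2],
    [0,0,0,60,-230,-110,-0.2],
  ],
)

```text
time: 17.75
tool_pos: [0.5325, -0.1674, 0.1429]
ee_rot: [0.052, 0.999, -0.001, 0.002]
contact_force: [-0.0, -0.2, -0.1]
finger_gap: 0.604
grip_force: 0.0
```

Run:
```python
from h import *
where(); im=white()
y=carton('top',im,(15,120,100),(35,255,255),win=(285,130,350,195)); print('yel',rect(ray('top',y,.056)))
a=cv2.resize(im[110:320,125:435],None,fx=2.5,fy=2.5,interpolation=cv2.INTER_CUBIC); cv2.imwrite('pics/e.png',a[:,:,::-1])
```

```text
t 17.75 TCP s,t,z 1.2779444896714454 -171.7703418355555 142.90789209306317 yaw 1.5653819055423852 z [ 0.003 -0.003 -1.   ] F [-0.  -0.2 -0.1] gap 0.6040911585450158
white s,t 121.96908197591449 65.02706813969996 (96.98235321044922, 110.72694396972656, 84.35514831542969) yaw rel -0.0005212476825003365
yel (657.2496948242188, -72.83946990966797, 98.28599548339844, 118.53640747070312, 83.5985336303711)
```

View pics/e.png

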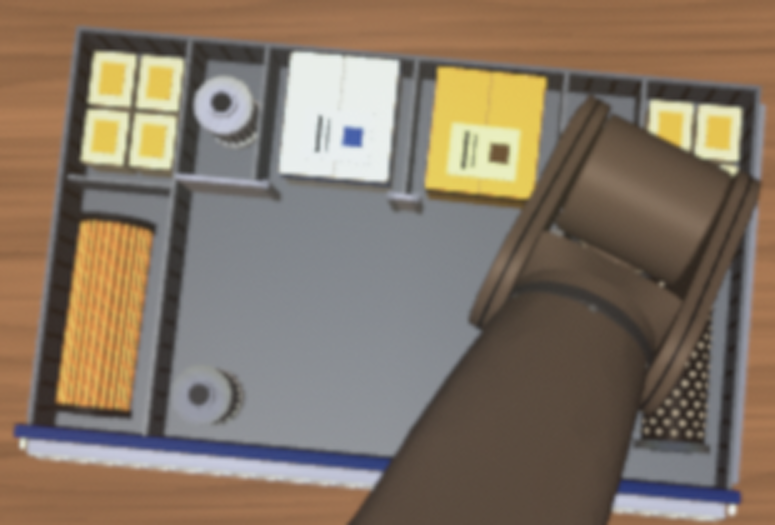

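The white carton sits square in the left bay against the rear wall (crop (340,118)). Yellow and the visible bystanders haven't moved, and the arm is clear.

```bash
python3 -c "
from workcell import manip
print(manip.job_done())"
```

```text
the job is handed in; nothing more can be done
None
```

The white carton is home in the left bay, square against the rear wall, and the job is handed in at about 18 s; the yellow carton and every filter visible in the last picture were unmoved, but the arm hid the two right-hand cans there.

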